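Hold the filter lid at its bleed mark

TASK

Slide the black bayonet lid with the white wing grip out through the open end of its aluminium keeper, set it fully down into the blue filter housing with its lugs through the notches at the white marks, and turn it clockwise (seen from above) to the yellow bleed marks, half-way to the lock, without ever letting it click locked at the red marks. A spring turns it back, so finish while holding the lid: the program ends with the gripper still keeping it at the yellow marks. Leave the bottles, spanner and beaker where they are.

Things in the scene. Friction and masses are not known exactly. Their poses are not given: they have to be found in the camera images.
- lid_grip (a point): Grip point of the black lid, on its axis, z up, 60 mm above the underside of its plug. An upright white wing 46 mm long (x), 14 mm thick (y), stands 24 to 78 mm above that underside; grip it across its thickness (along y). Wing, lugs and two white lines on the flange all lie along x; the lid is the same after half a turn. 0.10 to 0.14 kg
- lid_foot (a point): Centre of the underside of the lid's plug, 60 mm below lid_grip, same axes. Grey plug of radius 24 mm; at its foot two steel lugs along +x and -x out to radius 33 mm, 10 mm wide (y), 8 mm high; flange of radius 42 mm, 16 to 24 mm above this point
- keeper: Fixed aluminium keeper the lid stands in at the start. Origin under its centre, on the table. 102 x 102 mm, floor 6 mm thick, open at -x, inner walls at y = +-45 and x = +45 mm. Lips along both sides overhang the flange with 3 mm play (33 to 38 mm above the table), with a 62 mm slot for the wing. The lid stands near the centre and leaves only by sliding about 100 mm along the keeper's -x
- housing: Fixed round blue filter housing, 108 mm across, 110 mm high, mouth up; foot 124 mm across, hose stubs low down to +-74 mm along y. Origin under its centre. Marks and notches come in opposite pairs: yellow bleed marks along x (both ways); white entry marks and notches 45 deg anticlockwise of x, red lock marks 45 deg clockwise of x (seen from above)
- housing_mouth (a point): Centre of the housing's mouth, on the rim's top, 110 mm above the table. Bore radius 27.5 mm; two notches 18 mm wide out to radius 38 mm; rim 6 mm thick, below it a channel in which the lugs turn, clockwise only. Seated, the flange rests on the rim and the plug's underside is 94 mm above the table
- bleed (a joint): Turn (rad) of the sprung bleed valve in the housing, which the lugs push after about 10 deg of free turn: 0 at rest, grows as the lid turns clockwise, about 0.61 with the lid at the yellow marks. Its spring pushes back with about 0.05 N m at first, 0.10 at the yellow marks
- click_a (a joint): First sprung lock pin inside the housing: 0 when free; pressed outward (m, up to about 0.0015) by a lug from about 65 deg of turn past the white marks on: the lock click
- click_b (a joint): Second lock pin, opposite the first, the same
- bottle_a: Bystander: brown glass bottle, 64 mm across, 170 mm high, on the right; origin at the centre of its underside
- bottle_b: Bystander: the same kind of bottle on the left
- spanner: Bystander: steel spanner 130 mm long lying along its x in the middle of the bench
- beaker: Bystander: steel beaker, 52 mm across, 55 mm high, at the far middle; origin under its centre

How it is judged:
On the way, in this order (a step that is already met when the one before it is completed fails the run):
1. the lid has been slid out through the keeper's open end (x of lid_foot in the frame of keeper below -0.085 m), for 0.05 s.
2. the lid is fully down in the housing, lugs through the notches (z of lid_foot in the frame of housing between 0.09 and 0.098 m and horizontal distance between lid_grip and housing_mouth below 0.008 m and value of joint bleed below 0.4 rad), for 0.1 s.
At the end, for the whole second after the job is handed in: The lid is fully down in the housing (plug underside 90 to 98 mm above the table, within 8 mm of the axis, tilted under 0.10 rad), its wing within 0.17 rad (10 deg) of the yellow marks with the bleed valve turned 0.40 to 0.90 rad, at rest, and the fingers still press on it with more than 1 N (z of lid_foot in the frame of housing between 0.09 and 0.098 m and horizontal distance between lid_grip and housing_mouth below 0.008 m and angle between the x axis of lid_grip and the x axis of housing, either way round below 0.17 rad and value of joint bleed between 0.4 and 0.9 rad and angle between lid_grip's own z axis and vertical below 0.1 rad and contact force between the fingers and lid above 1 N and angular speed of lid below 0.15 rad/s and linear speed of lid below 0.02 m/s); the arm keeps its last pose, push and grip.
It fails at once if the lid is turned on into the lock click (value of joint any of click_a, click_b above 0.0008 m).
It fails at once if a bystander is moved more than 30 mm (distance of any of bottle_a, bottle_b, spanner, beaker from where it was at the start of the episode above 0.03 m).
It also fails if it takes over 48 s, if anything falls off the work surface, if the arm or the gripper's body presses on something with over 40 N, if the wrist force passes 120 N, or if a joint passes its speed limit or range.

ROBOT

A 6-joint arm with a two-finger parallel gripper is mounted at the origin on the work surface. World frame = base frame: x ahead of the robot, y to its left, z up, the work surface at z = 0. Lengths are in m, angles in rad, forces in N, time in s.
With the tool pointing down it reaches from about 0.25 to 0.775 m from the base axis. Payload 4 kg.
Tool frame: the origin (TCP) lies on the centre line of the jaws, within the pads' length; the fingertips stand 11 mm ahead of it and the grasp point (between the pads) lies 8 mm behind it; z points along the fingers, y is the direction in which the jaws open and shut (so a half turn about z gives the same grasp; the last joint's range is limited). The gripper opens to 94 mm and grips with 3 to 60 N. Pads are 16 mm wide; open, the fingers measure 119 mm over their backs; the gripper's body (75 mm by 177 mm) begins 78 mm behind the grasp point.
Start: joints at [1.072, 0.087, 1.371, -0, 1.684, -0.103], TCP at [0.212, 0.507, 0.217] pointing down, gripper open.
Joint ranges: [-3.1, 3.1], [-0.76, 2.03], [0.27, 2.55], [-1.08, 4.22], [0.17, 2.65], [-2.57, 2.57]. Speed limits (rad/s): [2.79, 2.79, 3.14, 3.14, 3.14, 3.14].

INTERFACE

Orientations are given as a unit quaternion [x, y, z, w].
In Python, from workcell import state, optics, manip gives the robot as it stands.
- The arm moves only by the tool arm_command, never from a script. Its argument "moves" is a list of rows, each a list of 7 numbers: the turn, a rotation vector about the tool's x, y, z in degrees, then the shift along the tool's x, y, z in mm, then the opening, from -1 (shut) to 1 (fully open), so that 0 is half open. A call has 1 to 10 rows; each row is the pose to reach, as a shift and turn from the pose commanded when the call began, along the tool's axes at that moment; what a row does not reach only later rows make up. A row lasts 1/12 s, in which the tool goes at most 41.7 mm and 7.16 degrees, less where a joint would pass 70% of its speed; a pose out of reach is approached as far as the arm can. A call with a gripper value outside its range is refused whole. The fingers move at their own pace and stop on an object; "grip_force" is the grip in N (left out, the last holds). Time passes only in rows, so rows that repeat a pose let the fingers close. It gives the time, the measured TCP pose, the force and the opening at its end, in the units of the state.
- state(): the state, without advancing time (a new reading comes with each control period).
- optics.camera(name): name is "scene" or "top" or "wrist"; returns a dict with "pixels" (420x560x3 uint8, blue, green, red), "fovy" (degrees; the focal length in pixels is half the picture's height over the tangent of half this angle, whatever the lens; pixels are square), "cx", "cy" (the principal point, pixels), "pose" (4x4, takes a point from camera to world coordinates). Camera axes: x right, y down, z forward; pixel columns grow to the right and rows downward; lengths in m; the calibration is good to about 2 mm. A picture is of the moment at which its call begins. There is no depth.
- manip.hand_in(): hands the job in, once; it reports no verdict.
Trained networks look in the newest picture that a camera, given by its name, has taken for a name from the list of things; names that differ only in an ending like _2 or _b are one class to them, and where a whole thing is asked for, a point or a joint stands for the part that bears it (a point fixed in the world has none). Each returns a list of dicts, best first, with "conf" (0 to 1); they miss things now and then, are a little off and sometimes report something else, mostly with a low value. They report only what shows in the picture. A call takes as long as a camera call.
- optics.search_frame(label, camera): "uv" ([column, row] in pixels, amid what is visible of it).
- optics.spot_point(label, camera): "uv" ([column, row] in pixels: a listed point, or the origin of a listed thing).
The state is a dict: "time": time; "joint_positions": joint angles; "qd": joint speeds; "effort": joint torques, N m; "eef_pos": TCP position; "orientation": TCP orientation; "ft_force": force on the tool from outside, world axes, zero at the start; "wrist_torque": the same for the moment, N m; "opening": finger opening in m.
Only numpy, scipy, OpenCV 4.12 (cv2) and the standard library are available. Lean on these libraries where they do the work, as an engineer would, in place of code of your own. Each camera call takes 0.05 s, during which the arm holds its last target.

## Working session

There is one attempt and no reset: what is moved stays moved. The work goes in short steps, Python scripts to look and compute and a tool call to move; the robot and the scene stay as the last step left them, time stands still between calls to the robot, and variables do not carry over. Pictures are saved under pics/ and viewed, and the job is handed in when it is done.

Besides the shell and the picture viewer there is one more tool, called after ">>>" as name([rows], argument=value, ...), one row to a line, values as JSON. arm_command: Moves the arm, as the interface text tells. Its arguments: {"type":"object","properties":{"moves":{"type":"array"},"grip_force":{"type":"number"}},"required":["moves"]}

```bash
ls; mkdir -p pics; python3 - <<'E'
from workcell import state, optics, manip
import cv2,numpy as np
s=state(); print(s)
for c in ["scene","top","wrist"]:
    d=optics.camera(c); cv2.imwrite(f"pics/{c}0.png",d["pixels"]); print(c,d["fovy"],d["cx"],d["cy"],np.round(d["pose"],4).tolist())
    for l in ["lid_grip","lid_foot","keeper","housing","housing_mouth","bottle_a","spanner","beaker"]:
        print(l,[(np.round(r["uv"]).tolist(),round(r["conf"],2)) for r in optics.spot_point(l,c)][:3])
print(state()["time"])
E
```

```text
pics
{'time': 0.0, 'joint_positions': array([ 1.07192897e+00,  8.79386497e-02,  1.37224163e+00, -2.09768132e-05,
        1.68356649e+00, -1.03128847e-01]), 'qd': array([ 0.00079463, -0.00127903, -0.00197665, -0.00050613,  0.00019387,
       -0.00052596]), 'effort': array([-9.32787625e-04, -3.40188611e+01, -3.02422714e+01,  7.17436709e-02,
        3.31708894e-02, -1.76580261e-04]), 'eef_pos': array([0.21179747, 0.50702705, 0.21531948]), 'orientation': array([ 1.96581640e-01,  9.80486868e-01, -1.03172415e-03, -3.09364610e-04]), 'ft_force': array([-0.18141319, -0.61406448,  0.40287153]), 'wrist_torque': array([ 0.01387528,  0.01952519, -0.0138112 ]), 'opening': 0.09379457236532018}
scene 45.31445650486524 281.85684328553384 214.19127017860484 [[0.3719, 0.6718, -0.6406, 1.4652], [0.9283, -0.2732, 0.2524, -0.3486], [-0.0055, -0.6885, -0.7253, 1.0646], [0.0, 0.0, 0.0, 1.0]]
lid_grip [([328.0, 184.0], 0.93)]
lid_foot [([323.0, 194.0], 0.86)]
keeper []
housing [([223.0, 254.0], 0.55)]
housing_mouth [([224.0, 222.0], 0.55)]
bottle_a [([131.0, 252.0], 0.94), ([393.0, 176.0], 0.88)]
spanner [([
[... 154 characters left out ...]
, 0.0143], [-0.0058, -0.2179, -0.976, 1.0482], [0.0, 0.0, 0.0, 1.0]]
lid_grip [([221.0, 245.0], 0.69)]
lid_foot [([223.0, 250.0], 0.68)]
keeper [([225.0, 249.0], 0.76), ([225.0, 250.0], 0.19)]
housing [([336.0, 200.0], 0.97)]
housing_mouth [([344.0, 189.0], 0.69), ([226.0, 250.0], 0.28)]
bottle_a [([427.0, 219.0], 0.92), ([130.0, 274.0], 0.77)]
spanner [([287.0, 248.0], 0.6)]
beaker [([264.0, 179.0], 0.58)]
wrist 66.7908745458538 282.69168710415016 204.43974315424342 [[0.3857, 0.8988, 0.2083, 0.1522], [0.9226, -0.3754, -0.0884, 0.5326], [-0.0013, 0.2263, -0.9741, 0.3839], [0.0, 0.0, 0.0, 1.0]]
lid_grip []
lid_foot []
keeper []
housing []
housing_mouth []
bottle_a []
spanner []
beaker []
1.35
```

```bash
python3 - <<'E'
import cv2,numpy as np
t=cv2.imread("pics/top0.png"); cv2.imwrite("pics/top0c.png",cv2.resize(t[120:320,100:460],None,fx=2.2,fy=2.2,interpolation=cv2.INTER_CUBIC))
t=cv2.imread("pics/scene0.png"); cv2.imwrite("pics/scene0c.png",cv2.resize(t[120:320,100:460],None,fx=2.2,fy=2.2,interpolation=cv2.INTER_CUBIC))
E
```

```text
(no output)
```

View pics/top0c.png

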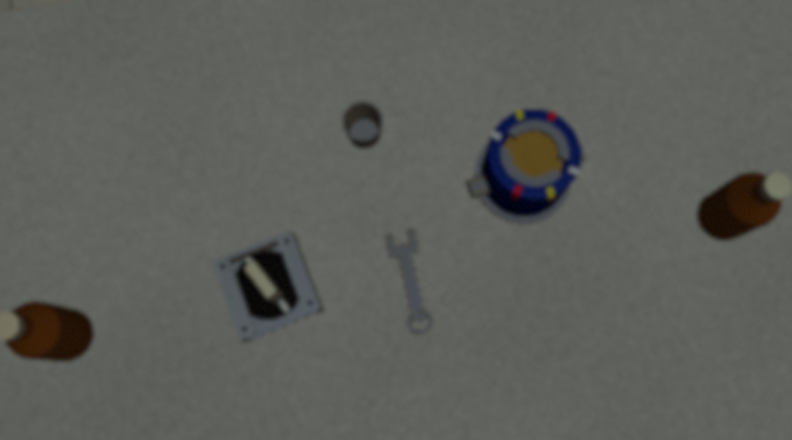

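View pics/scene0c.png

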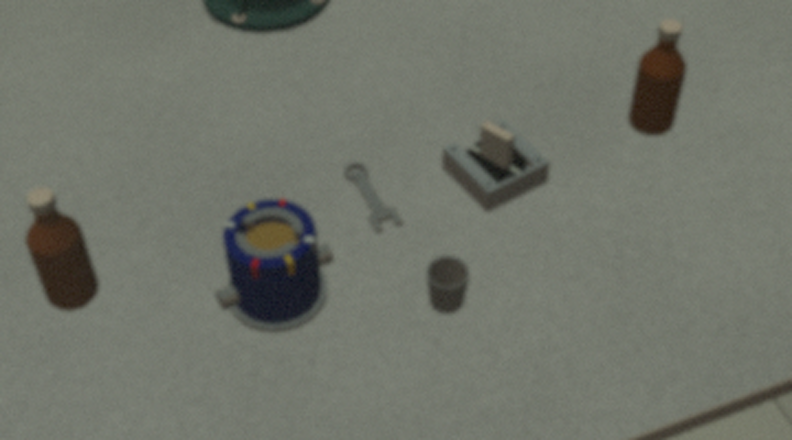

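View pics/top0.png

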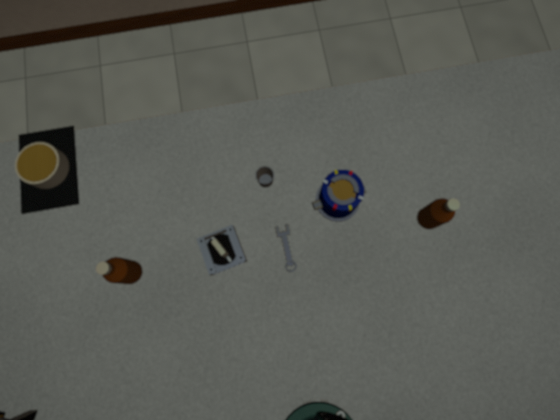

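```bash
cat > h.py <<'E'
import numpy as np,cv2
from scipy.spatial.transform import Rotation as R
def fk(d): 
    f=210/np.tan(np.radians(d["fovy"])/2); return f
def onz(d,uv,z):
    f=210/np.tan(np.radians(d["fovy"])/2); P=np.array(d["pose"])
    r=P[:3,:3]@np.array([(uv[0]-d["cx"])/f,(uv[1]-d["cy"])/f,1]); o=P[:3,3]
    return o+r*(z-o[2])/r[2]
def proj(d,p):
    f=210/np.tan(np.radians(d["fovy"])/2); P=np.array(d["pose"])
    c=P[:3,:3].T@(np.array(p)-P[:3,3]); return np.array([d["cx"]+f*c[0]/c[2],d["cy"]+f*c[1]/c[2]])
E
cat > c0.py <<'E'
T=dict(fovy=57.167592327721884,cx=282.91,cy=209.007,pose=[[-0.1773, -0.9603, 0.2154, 0.3716], [-0.9841, 0.1743, -0.0331, 0.0143], [-0.0058, -0.2179, -0.976, 1.0482], [0.0, 0.0, 0.0, 1.0]])
S=dict(fovy=45.31445650486524,cx=281.857,cy=214.191,pose=[[0.3719, 0.6718, -0.6406, 1.4652], [0.9283, -0.2732, 0.2524, -0.3486], [-0.0055, -0.6885, -0.7253, 1.0646], [0.0, 0.0, 0.0, 1.0]])
E
python3 - <<'E'
from h import *; from c0 import *
k=lambda u,v:(u/2.2+100,v/2.2+120)
for n,uv,z in [("kc",(270,287),.038),("k1",(219,264),.038),("k2",(293,233),.038),("k3",(323,309),.038),("k4",(245,341),.038),
 ("wing a",(249,262),.084),("wing b",(277,297),.084),("hm",(532,157),.11),("w1",(496,135),.11),("w2",(575,171),.11),("y1",(519,116),.11),("y2",(551,193),.11),("r1",(552,118),.11),("r2",(517,191),.11),("spA",(402,240),0),("spB",(419,321),0),("btlB",(73,340),0),("btlA",(718,220),0),("beak",(365,135),0)]:
    print(n,np.round(onz(T,k(*uv),z),3))
for n,uv,z in [("hm",(224,222),.11),("lidgrip",(328,184),.066)]: print("S",n,np.round(onz(S,uv,z),3))
print("lidgrip T",onz(T,(221,245),.066))
E
```

```text
kc [0.513 0.155 0.038]
k1 [0.551 0.212 0.038]
k2 [0.573 0.118 0.038]
k3 [0.476 0.097 0.038]
k4 [0.455 0.193 0.038]
wing a [0.539 0.168 0.084]
wing b [0.494 0.143 0.084]
hm [ 0.597 -0.172  0.11 ]
w1 [ 0.63  -0.136  0.11 ]
w2 [ 0.572 -0.216  0.11 ]
y1 [ 0.648 -0.167  0.11 ]
y2 [ 0.552 -0.184  0.11 ]
r1 [ 0.638 -0.204  0.11 ]
r2 [ 0.561 -0.146  0.11 ]
spA [ 0.547 -0.011  0.   ]
spB [ 0.445 -0.013  0.   ]
btlB [0.497 0.407 0.   ]
btlA [ 0.502 -0.406  0.   ]
beak [0.69  0.012 0.   ]
S hm [ 0.592 -0.165  0.11 ]
S lidgrip [0.522 0.168 0.066]
lidgrip T [0.52375428 0.15367474 0.066     ]
```

>>> arm_command([
  [0,0,7,-20,-10,-10,1],
  [0,0,14,-55,-28,-20,1],
  [0,0,21,-90,-46,-30,1],
  [0,0,28,-125,-64,-35,1],
  [0,0,35,-162,-82,-35,1],
  [0,0,42,-199,-100,-35,1],
  [0,0,49,-236,-119,-35,1],
  [0,0,56,-272,-137,-35,1],
  [0,0,63,-308,-155,-35,1],
  [0,0,70,-345,-173,-35,1],
])

```text
time: 2.18
eef_pos: [0.4646, 0.2132, 0.2518]
orientation: [0.725, 0.688, 0.0, 0.0]
ft_force: [0.1, 1.1, -0.7]
opening: 0.0944
```

>>> arm_command([
  [0,0,7,-10,10,0,1],
  [0,0,14,-25,24,0,1],
  [0,0,21,-40,38,0,1],
  [0,0,28,-50,48,0,1],
  [0,0,35,-55,53,0,1],
  [0,0,42,-55,53,0,1],
  [0,0,49,-55,53,0,1],
  [0,0,56,-55,53,0,1],
  [0,0,58,-55,53,0,1],
])

```text
time: 2.93
eef_pos: [0.5141, 0.1573, 0.2514]
orientation: [0.968, 0.251, -0.0, -0.0]
ft_force: [-0.1, 0.2, -0.5]
opening: 0.094
```

```bash
python3 - <<'E'
from workcell import state, optics
import cv2,numpy as np,pickle
d=optics.camera("wrist"); cv2.imwrite("pics/w1.png",d["pixels"]); pickle.dump(d,open("w1.pkl","wb"))
s=state();print(s["eef_pos"],s["orientation"],s["joint_positions"],s["time"])
E
```

```text
[0.51412873 0.15731562 0.25146946] [ 9.67866184e-01  2.51465802e-01 -1.46345039e-06 -1.52920377e-05] [1.91452449e-01 5.55343285e-02 1.33567253e+00 3.08363424e-05
 1.75039064e+00 1.25386543e+00] 2.9833
```

View pics/w1.png

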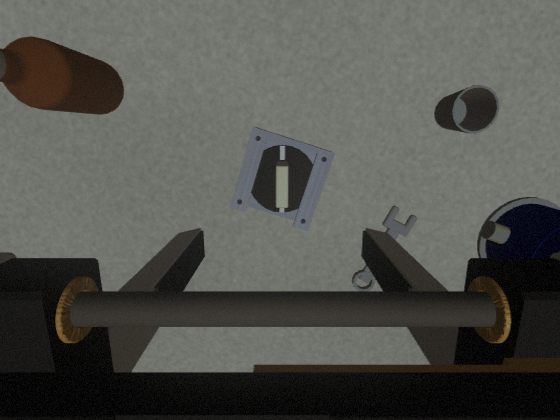

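```bash
python3 - <<'E'
import cv2
t=cv2.imread("pics/w1.png")[110:245,215:350]; cv2.imwrite("pics/w1c.png",cv2.convertScaleAbs(cv2.resize(t,None,fx=4.4,fy=4.4,interpolation=cv2.INTER_CUBIC),alpha=1.7))
E
```

```text
(no output)
```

View pics/w1c.png

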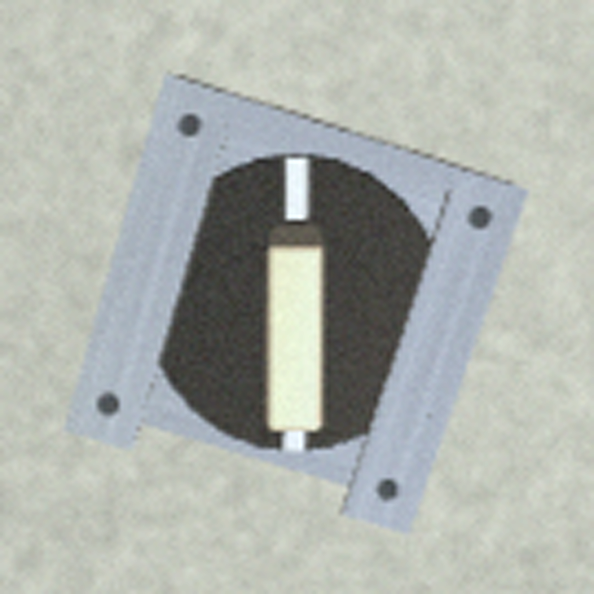

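```bash
python3 - <<'E'
from h import *; import pickle
d=pickle.load(open("w1.pkl","rb"))
k=lambda p:(p[0]/4.4-.4+215,p[1]/4.4-.4+110)
g=lambda p,z:onz(d,k(p),z)
c=[g(p,.038) for p in [(170,74),(526,189),(410,534),(66,431)]]
print(np.round(c,4)); print("kc",np.mean(c,0))
ang=lambda v:np.degrees(np.arctan2(v[1],v[0]))
print("kx ang",ang(c[0]-c[3]),ang(c[1]-c[2]),ang(c[0]-c[1])-90, np.linalg.norm(c[0]-c[1]),np.linalg.norm(c[0]-c[3]))
w=[g(p,.084) for p in [(268,246),(323,246),(323,430),(268,432)]]
print("wing",np.mean(w,0),ang(w[0]-w[3]),ang(w[1]-w[2]),np.linalg.norm(w[1]-w[2]),np.linalg.norm(w[0]-w[1]))
l=[g(p,.030) for p in [(297,157),(293,450)]]; print("lines",np.mean(l,0),ang(l[0]-l[1]),np.linalg.norm(l[0]-l[1]))
print(np.array(d["pose"]).round(3))
E
```

```text
[[0.5584 0.2205 0.038 ]
 [0.5783 0.1228 0.038 ]
 [0.479  0.1014 0.038 ]
 [0.4585 0.2007 0.038 ]]
kc [0.51853709 0.16135793 0.038     ]
kx ang 11.225202041221047 12.177270472154792 11.496582106841487 0.09969254877833224 0.10188823805287564
wing [0.51943004 0.16091441 0.084     ] 28.730585726851135 29.245411678831164 0.04518629474959252 0.013119785190587652
lines [0.51904945 0.16105261 0.03      ] 28.207418035808722 0.082649524282016
[[ 0.485 -0.851 -0.2    0.572]
 [-0.874 -0.472 -0.111  0.189]
 [ 0.     0.229 -0.973  0.419]
 [ 0.     0.     0.     1.   ]]
```

>>> arm_command([
  [0,0,0,3,0,30,0.2],
  [0,0,0,6,-1,65,0],
  [0,0,0,6,-1,100,-0.2],
  [0,0,0,6,-1,135,-0.2],
  [0,0,0,6,-1,160,-0.2],
  [0,0,0,6,-1,180,-0.2],
  [0,0,0,6,-1,190,-0.2],
  [0,0,0,6,-1,193,-0.2],
  [0,0,0,6,-1,193,-0.2],
], grip_force=20)

```text
time: 3.73
eef_pos: [0.5187, 0.1613, 0.0583]
orientation: [0.967, 0.253, -0.0, -0.0]
ft_force: [0.5, 0.4, 0.4]
opening: 0.039
```

```bash
python3 - <<'E'
from workcell import state, optics
import cv2,numpy as np,pickle
d=optics.camera("wrist"); cv2.imwrite("pics/w2.png",d["pixels"]); pickle.dump(d,open("w2.pkl","wb"))
s=state();print(s["eef_pos"],s["orientation"],s["ft_force"],s["opening"],s["time"])
E
```

```text
[0.5195887  0.16142109 0.05955357] [9.67399445e-01 2.53253927e-01 8.73427206e-04 1.12282533e-05] [ 0.4531127  -0.55698154 -0.12701956] 0.03806187359955013 3.7833
```

View pics/w2.png

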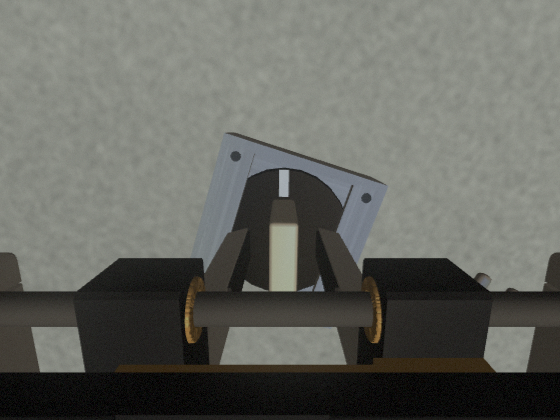

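>>> arm_command([
  [0,0,0,0,0,0,-1],
  [0,0,0,0,0,0,-1],
  [0,0,0,0,0,0,-1],
  [0,0,0,0,0,0,-1],
  [0,0,0,0,0,0,-1],
], grip_force=25)

```text
time: 4.2
eef_pos: [0.5194, 0.1614, 0.0595]
orientation: [0.967, 0.253, 0.001, -0.0]
ft_force: [-0.1, 0.6, 2.1]
opening: 0.0139
```

>>> arm_command([
  [0,0,0,-3,-1,-1,-1],
  [0,0,0,-12,-3.8,-1,-1],
  [0,0,0,-24,-7.7,-1,-1],
  [0,0,0,-36,-11.5,-1,-1],
  [0,0,0,-48,-15.3,-1,-1],
  [0,0,0,-60,-19.1,-1,-1],
  [0,0,0,-72,-23,-1,-1],
  [0,0,0,-84,-26.8,-1,-1],
  [0,0,0,-96,-30.6,-1,-1],
  [0,0,0,-106,-33.8,-1,-1],
])

```text
time: 5.03
eef_pos: [0.4077, 0.1384, 0.0588]
orientation: [0.967, 0.253, -0.001, -0.0]
ft_force: [0.1, 0.8, -1.9]
opening: 0.0139
```

```bash
python3 - <<'E'
from workcell import state, optics
import cv2,numpy as np,pickle
d=optics.camera("wrist"); cv2.imwrite("pics/w3.png",d["pixels"])
s=state();print(s["eef_pos"],s["orientation"],s["ft_force"],s["opening"],s["time"],s["joint_positions"])
E
```

```text
[0.40606389 0.13819117 0.05855815] [ 9.67395362e-01  2.53263344e-01 -1.96685199e-03 -1.56549207e-04] [-1.88943316  0.1316128  -2.06354995] 0.014028824474892567 5.0833 [ 1.95623473e-01 -9.33072110e-02  1.87149805e+00  7.65396930e-05
  1.36734725e+00  1.25429898e+00]
```

View pics/w3.png

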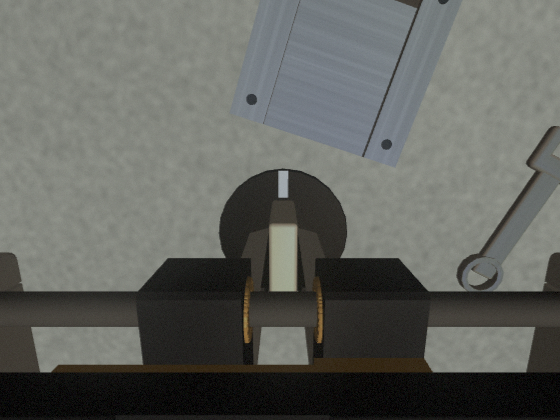

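>>> arm_command([
  [0,0,0,0,0,-15,-1],
  [0,0,0,0,0,-45,-1],
  [0,0,-3,0,10,-80,-1],
  [0,0,-6,-3,25,-110,-1],
  [0,0,-10,-7,50,-135,-1],
  [0,0,-13,-12,80,-155,-1],
  [0,0,-16,-17,112,-170,-1],
  [0,0,-19,-22,147,-180,-1],
  [0,0,-22,-27,182,-190,-1],
  [0,0,-25,-32,217,-190,-1],
])

```text
time: 5.92
eef_pos: [0.4894, -0.0679, 0.252]
orientation: [0.889, 0.458, 0.002, 0.001]
ft_force: [0.4, 0.8, -1.2]
opening: 0.0139
```

>>> arm_command([
  [0,0,0,-17,25,0,-1],
  [0,0,0,-36,52,0,-1],
  [0,0,0,-55,80,0,-1],
  [0,0,0,-74,107,0,-1],
  [0,0,0,-90,128,0,-1],
  [0,0,0,-99,141,0,-1],
  [0,0,0,-102,145,0,-1],
  [0,0,0,-102,145,0,-1],
])

```text
time: 6.58
eef_pos: [0.5463, -0.2344, 0.2483]
orientation: [0.89, 0.456, -0.0, -0.001]
ft_force: [0.0, -0.1, -0.6]
opening: 0.0138
```

```bash
python3 - <<'E'
from workcell import state, optics
import cv2,numpy as np,pickle
d=optics.camera("wrist"); cv2.imwrite("pics/w4.png",cv2.convertScaleAbs(d["pixels"],alpha=1.5)); pickle.dump(d,open("w4.pkl","wb"))
s=state();print(s["eef_pos"],s["orientation"],s["ft_force"],s["opening"],s["time"],s["joint_positions"])
t=d["pixels"]; print(optics.spot_point("housing_mouth","wrist"),optics.spot_point("lid_grip","wrist"))
E
```

```text
[ 0.54624546 -0.23325457  0.24877933] [ 8.89826486e-01  4.56298179e-01 -2.23020254e-04 -8.64058249e-04] [ 0.53279773  0.97802035 -1.50324189] 0.013931365252551602 6.6333 [-4.99359172e-01  1.83654644e-01  1.19937611e+00  6.14612196e-04
  1.76024144e+00  1.23890817e-01]
[{'uv': [292.4, 114.3], 'conf': 0.88}] [{'uv': [284.1, 257.2], 'conf': 0.7}]
```

View pics/w4.png

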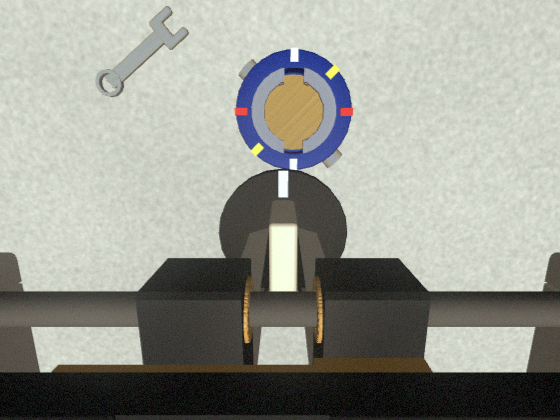

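```bash
python3 - <<'E'
from h import *; import pickle
d=pickle.load(open("w4.pkl","rb"))
t=d["pixels"]
a=cv2.resize(t[40:180,225:365],None,fx=4.2,fy=4.2,interpolation=cv2.INTER_CUBIC); cv2.imwrite("pics/w4c.png",cv2.convertScaleAbs(a,alpha=1.7))
a=cv2.resize(t[160:300,215:355],None,fx=4.2,fy=4.2,interpolation=cv2.INTER_CUBIC); cv2.imwrite("pics/w4d.png",cv2.convertScaleAbs(a,alpha=1.7))
hsv=cv2.cvtColor(t,cv2.COLOR_BGR2HSV).astype(int)
H,S,V=hsv[...,0],hsv[...,1],hsv[...,2]
sub=np.zeros(H.shape,bool); sub[40:172,225:365]=1
def cen(m):
    n,l,st,c=cv2.connectedComponentsWithStats((m&sub).astype(np.uint8)); return [(c[i],st[i,4]) for i in range(1,n) if st[i,4]>12]
for n,m in [("red",((H<8)|(H>172))&(S>150)&(V>70)),("yel",(H>22)&(H<38)&(S>140)&(V>70)),("white",(S<40)&(V>125))]:
    for c,ar in cen(m): print(n,c.round(1),ar,onz(d,c,.11).round(4))
E
```

```text
red [241.  111.1] 80 [ 0.5632 -0.1452  0.11  ]
red [346.2 111.5] 99 [ 0.6417 -0.2022  0.11  ]
yel [332.1  71.5] 89 [ 0.6504 -0.1659  0.11  ]
yel [257.  148.8] 60 [ 0.5546 -0.1813  0.11  ]
white [296.8  98.1] 7065 [ 0.6116 -0.1659  0.11  ]
white [293.  163.9] 76 [ 0.5741 -0.2129  0.11  ]
```

View pics/w4c.png

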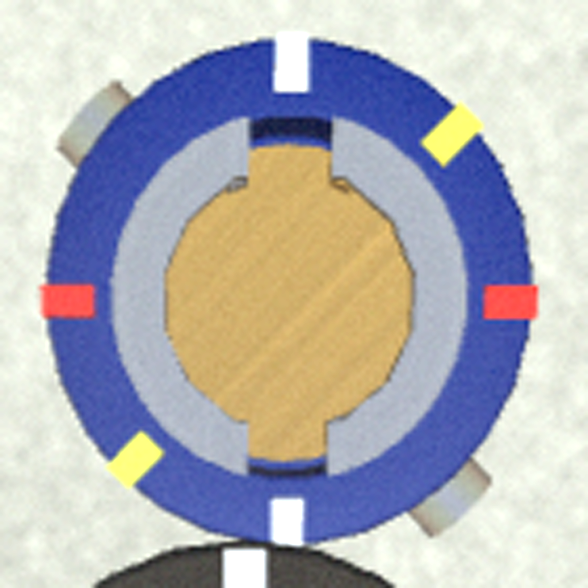

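View pics/w4d.png

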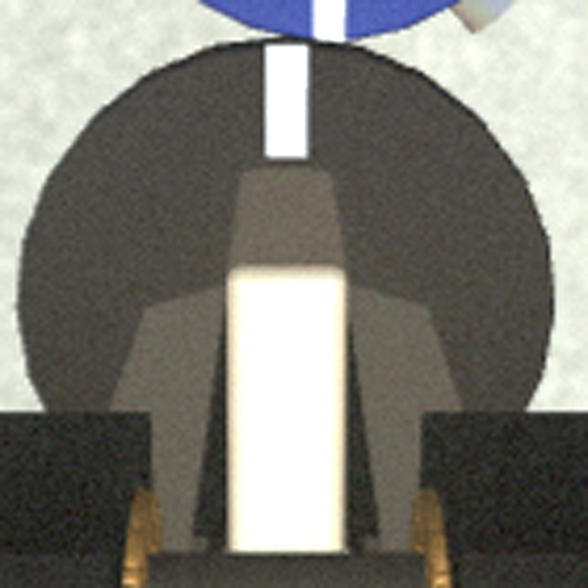

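```bash
python3 - <<'E'
from h import *; import pickle
d=pickle.load(open("w4.pkl","rb"))
tcp=np.array([0.5463,-0.2335,0.2487]); th=np.radians(54.3)
x=np.array([np.cos(th),np.sin(th),0]);y=np.array([np.sin(th),-np.cos(th),0])
foot=tcp[2]-.052
for n,uv,z in [("front flange",(283.3,168.8),.024),("wing front",(283.2,223.6),.078),("line out",(283.2,170.5),.024),("line in",(283.2,197.5),.024),("flL",(219.3,231),.024),("flR",(346.9,231),.024)]:
    p=onz(d,uv,foot+z)-tcp; print(n,(p@x*1000).round(1),(p@y*1000).round(1))
c=np.array([.6025,-.1737,0])-tcp; print("move",c@x*1000,c@y*1000)
E
```

```text
front flange 41.6 1.3
wing front 22.8 1.3
line out 40.5 1.2
line in 23.6 1.2
flL 1.7 -39.8
flR 1.6 42.0
move 81.35761098634386 10.743329772223687
```

>>> arm_command([
  [0,0,0,15,2,0,-1],
  [0,0,0,35,4,0,-1],
  [0,0,0,55,6.5,10,-1],
  [0,0,0,72,8.5,25,-1],
  [0,0,0,80,9.3,45,-1],
  [0,0,0,81.7,9.5,60,-1],
  [0,0,0,81.7,9.5,70,-1],
  [0,0,0,81.7,9.5,72,-1],
  [0,0,0,81.7,9.5,72,-1],
])

```text
time: 7.48
eef_pos: [0.6017, -0.1716, 0.177]
orientation: [0.89, 0.457, -0.0, -0.001]
ft_force: [-0.6, -0.4, -0.6]
opening: 0.014
```

```bash
python3 - <<'E'
from workcell import state, optics
import cv2,numpy as np,pickle
for c in ["wrist","scene","top"]:
    d=optics.camera(c); pickle.dump(d,open(f"{c}5.pkl","wb")); cv2.imwrite(f"pics/{c}5.png",cv2.convertScaleAbs(d["pixels"],alpha=1.5))
s=state();print(s["eef_pos"],s["orientation"],s["ft_force"],s["opening"],s["time"],s["joint_positions"])
t=cv2.imread("pics/scene5.png")[130:300,140:340]; cv2.imwrite("pics/scene5c.png",cv2.resize(t,None,fx=3.5,fy=3.5,interpolation=cv2.INTER_CUBIC))
E
```

```text
[ 0.60246046 -0.17292501  0.17926791] [0.88978692 0.45637378 0.00103307 0.00106686] [ 0.31398555 -0.39979917 -1.14426328] 0.0137095268092349 7.6333 [-3.70010427e-01  2.65441550e-01  1.23827691e+00  1.26265761e-04
  1.63490674e+00  2.52961965e-01]
```

View pics/wrist5.png

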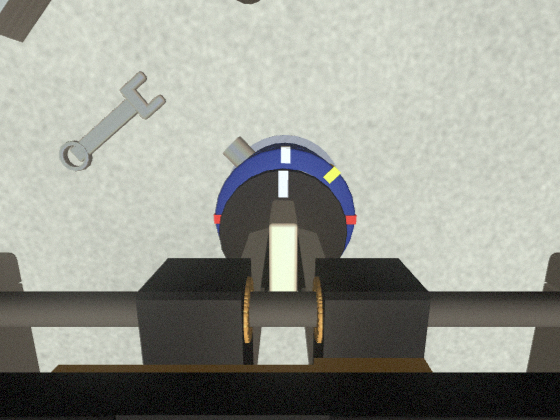

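View pics/scene5c.png

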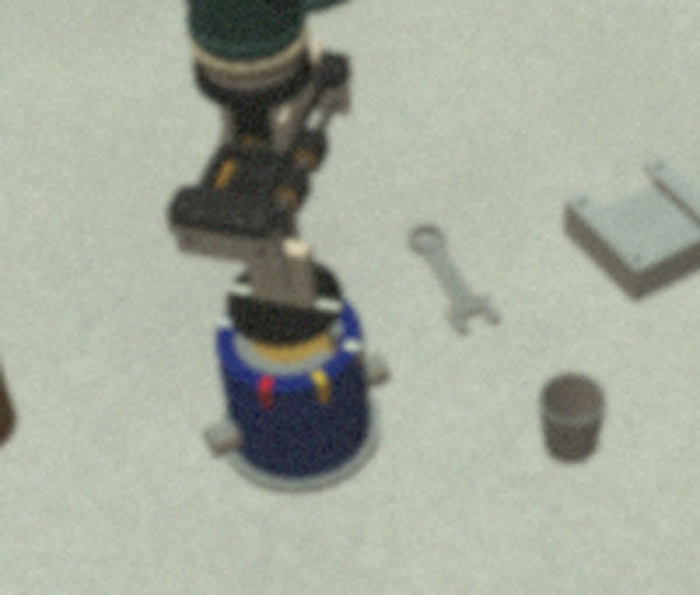

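```bash
python3 - <<'E'
from h import *; import pickle
for f in ["w4","wrist5"]:
    d=pickle.load(open(f+".pkl","rb")); P=np.array(d["pose"]); print(P.round(4)[:3].tolist())
d=pickle.load(open("wrist5.pkl","rb"))
a=cv2.resize(d["pixels"][130:270,205:365],None,fx=4.5,fy=4.5,interpolation=cv2.INTER_CUBIC); cv2.imwrite("pics/w5c.png",cv2.convertScaleAbs(a,alpha=2))
E
```

```text
[[0.8112, -0.5687, -0.1359, 0.5854], [-0.5847, -0.79, -0.1842, -0.1816], [-0.0026, 0.2289, -0.9734, 0.4157]]
[[0.8128, -0.5667, -0.1349, 0.6405], [-0.5826, -0.7914, -0.185, -0.1186], [-0.0019, 0.2289, -0.9734, 0.3443]]
```

View pics/w5c.png

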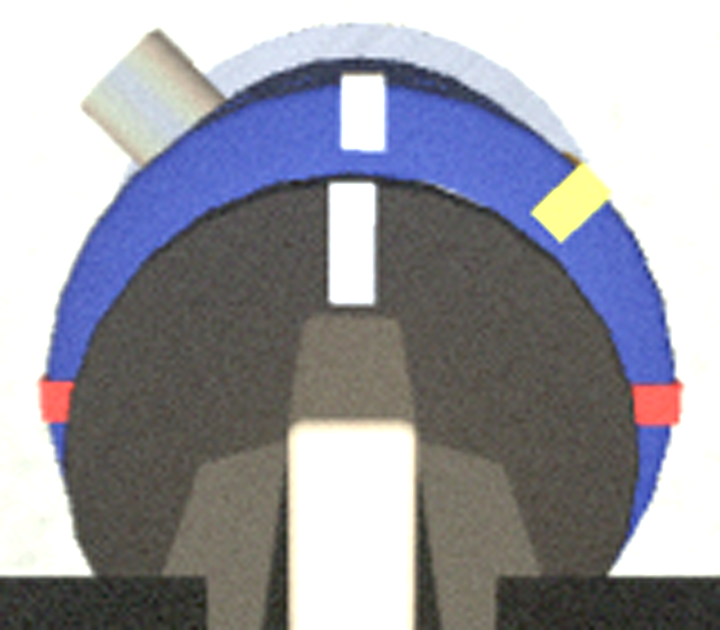

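```bash
python3 - <<'E'
from h import *; import pickle
d=pickle.load(open("wrist5.pkl","rb")); d=dict(d); P=np.array(d["pose"]).copy()
th=np.radians(54.3)
x=np.array([np.cos(th),np.sin(th),0]);y=np.array([np.sin(th),-np.cos(th),0])
# ideal camera: x axis == tool y, pitch 13.25deg
c=P[:3,2]; a=np.arccos(.9734); 
zc=-np.sin(a)*x+np.array([0,0,-np.cos(a)]); P[:3,:3]=np.stack([y,np.cross(zc,y),zc],1); d["pose"]=P
k=lambda p:(p[0]/4.5-.4+205,p[1]/4.5-.4+130)
o=P[:3,3]
def q(n,p,z): v=onz(d,k(p),z)-o; print(n,(v@x*1000).round(1),(v@y*1000).round(1))
q("redL",(40,402),.11);q("redR",(681,404),.11);q("white outer",(363,73),.11);q("yel",(572,201),.11)
for dz in (.1235,.1255):
  q("flange L",(67,450),dz+.024);q("flange R",(638,450),dz+.024);q("front",(352,178),dz+.024);q("wingfront",(352,424),dz+.078)
E
```

```text
redL -66.5 -52.9
redR -66.9 56.0
white outer -11.5 1.9
yel -32.2 36.2
flange L -63.0 -40.9
flange R -63.0 41.2
front -23.9 0.1
wingfront -42.9 0.1
flange L -62.4 -40.5
flange R -62.4 40.8
front -23.7 0.1
wingfront -42.3 0.1
```

>>> arm_command([
  [0,0,0,-1,1.5,0,-1],
  [0,0,0,-1,1.5,5,-1],
  [0,0,0,-1,1.5,10,-1],
  [0,0,0,-1,1.5,14,-1],
  [0,0,0,-1,1.5,18,-1],
  [0,0,0,-1,1.5,22,-1],
  [0,0,0,-1,1.5,24,-1],
  [0,0,0,-1,1.5,24,-1],
])

```text
time: 8.3
eef_pos: [0.6021, -0.1742, 0.1524]
orientation: [0.89, 0.456, -0.001, -0.001]
ft_force: [0.1, -0.4, -1.2]
opening: 0.0138
```

>>> arm_command([
  [0,0,0,0,0,2,-1],
  [0,0,0,0,0,3.5,-1],
  [0,0,0,0,0,4.5,-1],
  [0,0,0,0,0,5.5,-1],
  [0,0,0,0,0,5.5,-1],
])

```text
time: 8.72
eef_pos: [0.6024, -0.1743, 0.1478]
orientation: [0.89, 0.457, -0.0, -0.0]
ft_force: [0.1, 0.2, -1.5]
opening: 0.0141
```

```bash
python3 - <<'E'
from workcell import state, optics
import cv2,numpy as np,pickle
d=optics.camera("wrist"); pickle.dump(d,open("w6.pkl","wb"))
for i in range(3):
    s=state();print(s["eef_pos"],s["orientation"],s["ft_force"],s["wrist_torque"],s["opening"],s["time"])
a=cv2.resize(d["pixels"][130:270,205:365],None,fx=4.5,fy=4.5,interpolation=cv2.INTER_CUBIC); cv2.imwrite("pics/w6c.png",cv2.convertScaleAbs(a,alpha=2))
E
```

```text
[ 0.60248456 -0.17431076  0.1479038 ] [ 8.89720743e-01  4.56505198e-01  6.71825758e-06 -6.63395758e-05] [-0.88391918  0.17996443 -1.63363233] [-0.02771816  0.12177377  0.02607595] 0.013836145607921856 8.7667
[ 0.60248456 -0.17431076  0.1479038 ] [ 8.89720743e-01  4.56505198e-01  6.71825758e-06 -6.63395758e-05] [-0.88391918  0.17996443 -1.63363233] [-0.02771816  0.12177377  0.02607595] 0.013836145607921856 8.7667
[ 0.60248456 -0.17431076  0.1479038 ] [ 8.89720743e-01  4.56505198e-01  6.71825758e-06 -6.63395758e-05] [-0.88391918  0.17996443 -1.63363233] [-0.02771816  0.12177377  0.02607595] 0.013836145607921856 8.7667
```

View pics/w6c.png

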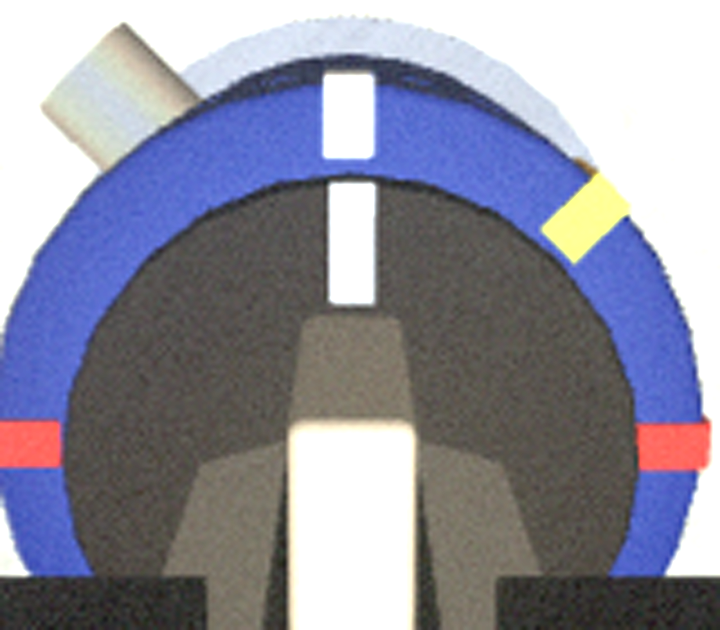

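>>> arm_command([
  [0,0,0,0,-0.4,1,-1],
  [0,0,0,0,-0.4,2,-1],
  [0,0,0,0,-0.4,2,-1],
  [0,0,0,0,-0.4,2,-1],
])

```text
time: 9.1
eef_pos: [0.6025, -0.1743, 0.1475]
orientation: [0.89, 0.456, 0.001, 0.001]
ft_force: [-2.0, -0.1, 5.9]
opening: 0.0143
```

>>> arm_command([
  [0,0,4,0,0,-0.5,-1],
  [0,0,9,0,0,-0.5,-1],
  [0,0,14,0,0,-0.5,-1],
  [0,0,19,0,0,-0.5,-1],
  [0,0,24,0,0,-0.5,-1],
  [0,0,29,0,0,-0.5,-1],
  [0,0,34,0,0,-0.5,-1],
  [0,0,38,0,0,-0.5,-1],
  [0,0,42,0,0,-0.5,-1],
  [0,0,42,0,0,-0.5,-1],
], grip_force=35)

```text
time: 9.93
eef_pos: [0.6026, -0.1733, 0.1475]
orientation: [0.994, 0.107, 0.001, -0.0]
ft_force: [-0.6, 3.1, 5.5]
opening: 0.0139
```

```bash
python3 - <<'E'
from workcell import state, optics
import cv2,numpy as np,pickle
d=optics.camera("wrist"); pickle.dump(d,open("w7.pkl","wb"))
s=state();print(s["eef_pos"],s["orientation"],s["ft_force"],s["wrist_torque"],s["opening"],s["time"])
q=s["orientation"];print(np.degrees(2*np.arctan2(q[1],q[0])))
a=cv2.resize(d["pixels"][130:270,205:365],None,fx=4.5,fy=4.5,interpolation=cv2.INTER_CUBIC); cv2.imwrite("pics/w7c.png",cv2.convertScaleAbs(a,alpha=2))
E
```

```text
[ 0.60255282 -0.17338893  0.14753402] [ 9.94116055e-01  1.08316844e-01  7.77496660e-04 -3.53716073e-04] [-0.4142982   3.56895776  5.50174703] [0.39767428 0.3866916  0.02014066] 0.01387312846682459 9.9833
12.436600675162914
```

View pics/w7c.png

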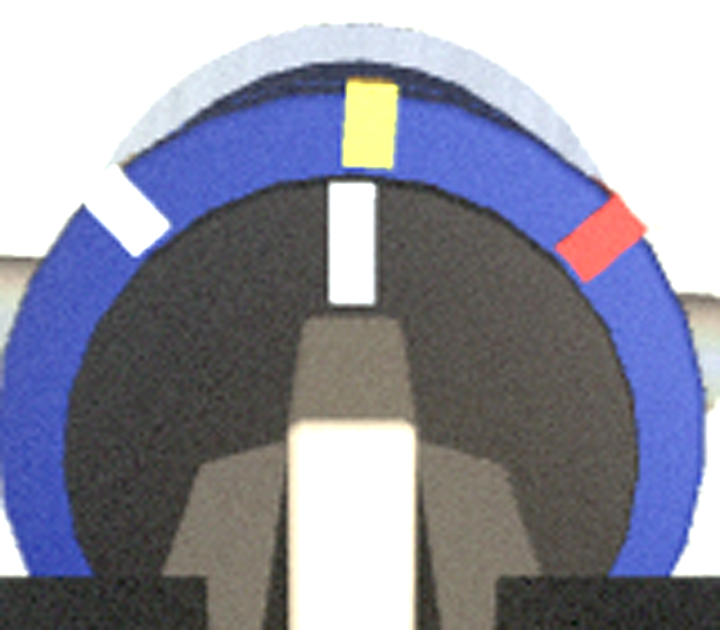

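>>> arm_command([
  [0,0,1.5,0,0,0,-1],
  [0,0,3,0,0,0,-1],
  [0,0,3,0,0,0,-1],
  [0,0,3,0,0,0,-1],
  [0,0,3,0,0,0,-1],
])

```text
time: 10.4
eef_pos: [0.6027, -0.1734, 0.1475]
orientation: [0.997, 0.083, 0.001, -0.0]
ft_force: [-1.9, 3.3, 5.1]
opening: 0.0139
```

```bash
python3 - <<'E'
from workcell import state, optics
import cv2,numpy as np,pickle
d=optics.camera("wrist"); pickle.dump(d,open("w8.pkl","wb")); t=optics.camera("scene")["pixels"]
s=state();print(s["eef_pos"],s["orientation"],s["qd"],s["ft_force"],s["wrist_torque"],s["opening"],s["time"])
q=s["orientation"];print(np.degrees(2*np.arctan2(q[1],q[0])))
a=cv2.resize(d["pixels"][130:270,205:365],None,fx=4.5,fy=4.5,interpolation=cv2.INTER_CUBIC); cv2.imwrite("pics/w8c.png",cv2.convertScaleAbs(a,alpha=2))
cv2.imwrite("pics/s8c.png",cv2.convertScaleAbs(cv2.resize(t[130:300,140:340],None,fx=3.5,fy=3.5,interpolation=cv2.INTER_CUBIC),alpha=1.5))
E
```

```text
[ 0.60270971 -0.17336501  0.14751241] [ 9.96577464e-01  8.26578856e-02  9.43707778e-04 -3.76789548e-04] [ 0.00120601  0.00068791 -0.00250129 -0.00017143  0.00078311 -0.00099315] [-1.01567571  2.81934561  5.43466957] [0.42965878 0.30940806 0.08762727] 0.013660877721411705 10.5
9.48272002459407
```

View pics/w8c.png

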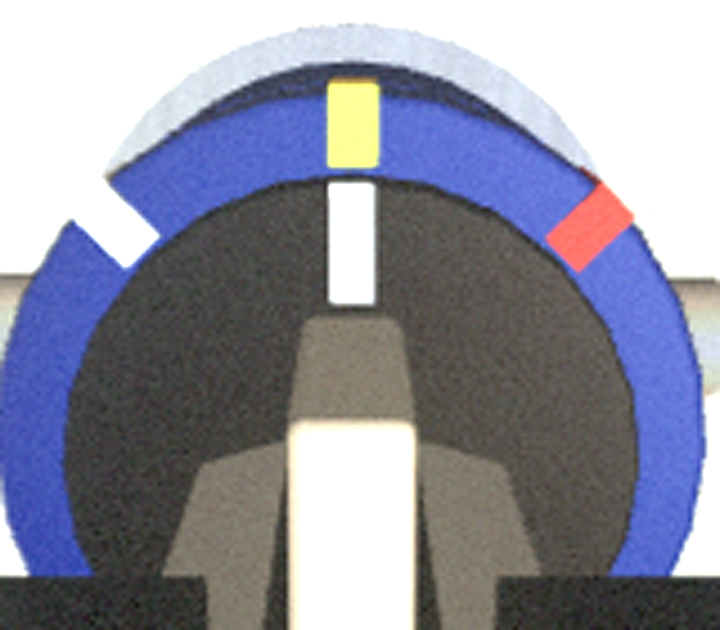

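View pics/s8c.png

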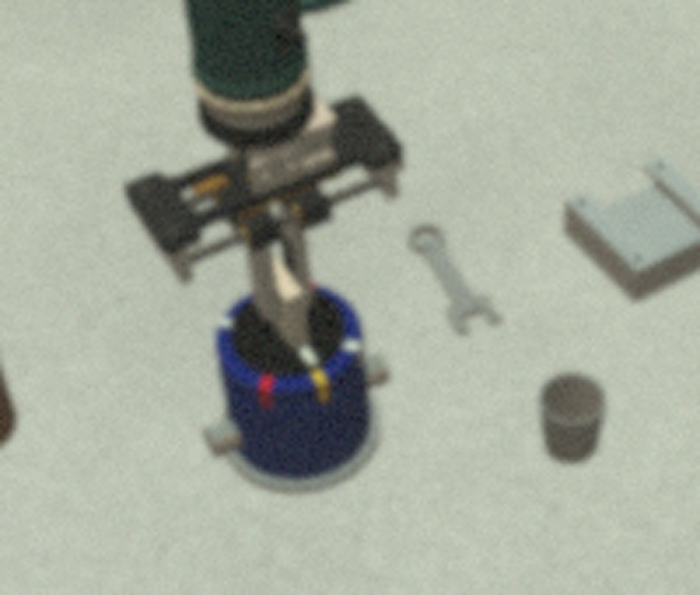

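The white line on the lid is in line with the yellow mark (columns 352 and 353 in the crop). The lid is flush on the rim and at rest, so I'm handing in.

```bash
python3 - <<'E'
from workcell import state, manip
print(manip.hand_in()); s=state(); print(s["time"],s["eef_pos"],s["opening"],s["ft_force"])
E
```

```text
the job is handed in; nothing more can be done
None
the job is handed in; nothing more can be done
```

I slid the lid about 110 mm out through the keeper's open end and lowered it into the housing with its lugs in the notches at the white marks. I then turned it about 45° clockwise to the yellow marks and handed in at about 10.5 s, with the gripper still holding it at a 35 N grip setting.

**Last checks before hand-in:**
- **Alignment:** in the wrist picture the lid's line met the yellow mark to within 1 pixel of the enlarged crop. The tool yaw read 9.5°, against about 9.1° measured for the yellow marks.
- **Seating:** the tool height of 0.1475 m puts the plug's underside at about 94 mm. The lid was pressing lightly on the rim, with about 5 N measured at the wrist.
- **Hold and turn-back:** the jaws were 13.7 mm apart on the 14 mm wing and the joints were at rest. The wrist moment was about 0.09 N m, which fits the bleed spring pushing back.
- **Bystanders:** the spanner and beaker looked unmoved in the last scene picture. I did not measure the bottles again, but I kept the arm's path clear of them and saw no sign of contact.

None of these checks failed or disagreed. The bleed and click joint values cannot be read directly. That the bleed valve has turned far enough and the lock has not clicked is inferred from the angle: about 45° of turn, with the click starting at about 65°. The hand-in gave no verdict.

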